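Park the hose clamp on the pump's barbed outlet

TASK

On the prep table, take the larger of the two hose clamps and slide its band down over the upright barbed brass outlet until it lies flat on the outlet's round foot, leaving its screw slack while you do so. Then turn the clamp's thumb key clockwise (seen from above) to its stop so that the band is snug, and let go, leaving the small clamp, the tomato tin and the spoon undisturbed.

Things in the scene. Friction and masses are not known exactly. Their poses are not given: they have to be found in the camera images.
- key_grip (a point): Large clamp's dark upright thumb key: middle of its blade, on its upright turning axis, 40 mm above the clamp's underside. Blade 30 mm long (x, turns with the key), 10 mm thick (y; pinch here), 30 mm high. The housing below it is 14 mm high. The clamp, about 125 g, can be carried by the stiff key. At first it lies nearly across the line to the band's centre, pointing at it when tight.
- band_centre (a point): Large clamp's bright round band: its centre, 7 mm above the clamp's underside. Band 14 mm high, 52 mm outside, 44 mm clear bore when slack. z: band axis, up; x: towards the key's axis, 52 mm away. The housing, 24 mm wide, ends 64 mm from this centre. Loose, lying flat. The similar small clamp (band 31 mm outside) is the wrong one.
- stub_foot (a point): Barbed brass outlet: point on its axis level with the top of its round steel foot (110 mm wide, 30 mm tall, fixed), where the clamp's underside must lie. z up. The stub stands 40 mm above this, 28 mm wide, tapering to 18 mm in the top 10 mm. The clamp may point any way round it. A like foot with a plain black-capped stub is the wrong one.
- key (a joint): Turn of the key in its clamp, rad: 0 to 0.2 at the start (slack), growing clockwise seen from above, stop at 1.4 (snug). Stiff, 0.05 N m, stays where left. It draws in three liner pieces: bore 44 to 35 mm. On the stub, turn the key about its own axis; the stub keeps the band from following after up to 0.15 rad of lost motion.
Not all that is in view belongs to the job. Leave any green or purple look-alike of the part that bears stub_foot alone.

How it is judged:
On the way, in this order (a step that is already met when the one before it is completed fails the run):
1. the large clamp's band is over the barbed stub and down on its foot, the key still slack (less than 0.6 rad) (horizontal distance between band_centre and stub_foot below 0.015 m and z of band_centre in the frame of stub_foot below 0.017 m and angle between band_centre's own z axis and vertical below 0.2 rad and value of joint key below 0.6 rad), for 0.1 s.
2. the key is turned to 1.1 rad or more with the band still on the stub's foot (value of joint key above 1.1 rad and horizontal distance between band_centre and stub_foot below 0.015 m and z of band_centre in the frame of stub_foot below 0.02 m), for 0.1 s.
At the end, for the whole second after the job is handed in: The large clamp's band surrounds the barbed stub (axes within 15 mm), lies flat on the outlet's foot (within 6 mm in height, tilted less than 10 degrees), and its key stands at 1.1 rad or more (stop at 1.4), released (horizontal distance between band_centre and stub_foot below 0.015 m and z of band_centre in the frame of stub_foot between 0.001 and 0.013 m and angle between band_centre's own z axis and vertical below 0.17 rad and value of joint key above 1.1 rad); the robot touches nothing.
It fails at once if the small clamp is shifted by more than 30 mm (distance of small_clamp from where it was at the start of the episode above 0.03 m).
It fails at once if the tin is shifted by more than 30 mm (distance of tin from where it was at the start of the episode above 0.03 m).
It fails at once if the spoon is shifted by more than 30 mm (distance of spoon from where it was at the start of the episode above 0.03 m).
It also fails if it takes over 45 s, if anything falls off the work surface, if the arm or the gripper's body presses on something with over 40 N, if the wrist force passes 120 N, or if a joint passes its speed limit or range.

ROBOT

A 7-joint arm with a two-finger parallel gripper is mounted at the origin on the work surface. World frame = base frame: x ahead of the robot, y to its left, z up, the work surface at z = 0. Lengths are in m, angles in rad, forces in N, time in s.
With the tool pointing down it reaches from about 0.425 to 0.875 m from the base axis. Payload 4.7 kg.
Tool frame: the origin (TCP) lies at the very end of the fingers, on their centre line; the grasp point (between the pads) lies 19 mm behind it (grip_point_offset is the distance from the TCP to the grasp point, in m); x points along the fingers, z is the direction in which the jaws open and shut, and the axes are right-handed (so a half turn about x gives the same grasp; the last joint's range is limited). The gripper opens to 87 mm and grips with 3 to 60 N. Pads are 19 mm wide; open, the fingers measure 117 mm over their backs; the gripper's body (75 mm by 190 mm) begins 51 mm behind the grasp point.
Start: joints at [-1.334, 0.321, -0.07, 1.45, 0.023, 1.371, -0.057], TCP at [0.144, 0.634, 0.223] pointing down, gripper open.
Joint ranges: [-2.86, 2.86], [-0.3, 2.09], [-1.38, 1.24], [0.06, 2.45], [-1.56, 4.7], [0.09, 2.05], [-2.69, 2.69]. Speed limits (rad/s): [2.57, 2.57, 3.14, 3.14, 3.14, 3.14, 3.14].

INTERFACE

Orientations are given as a rotation vector (axis times angle).
In Python, from bench import get_state, get_image, calibration, close_job, grip_point_offset gives the robot as it stands.
- The arm moves only by the tool play_rows, never from a script. Its argument "targets" is a list of rows, each an object with "claw": the closure, from 0 (fully open) to 1 (shut); "linear": the shift along the tool's x, y, z as a fraction of full scale, a list of three; "rotation": the turn, a rotation vector about the tool's x, y, z as a fraction of full scale, a list of three. In form: [{"claw": claw, "linear": [x, y, z], "rotation": [wx, wy, wz]}, ...]. A call has 1 to 10 rows; each row shifts and turns the pose as measured when the row begins, along the tool's axes as they then stand; what a row does not reach is not made up. Full scale, the value 1, is 2.5 cm for a shift and 90 degrees for a turn. A row lasts 1/12 s, in which the tool goes at most 41.7 mm and 7.16 degrees, less where a joint would pass 70% of its speed; a pose out of reach is approached as far as the arm can. A call with a number of a shift or a turn outside -1 to 1 is refused whole. A call with a gripper value outside its range is refused whole. The fingers move at their own pace and stop on an object; "newtons" is the grip in N (left out, the last holds). Time passes only in rows, so rows that do not move let the fingers close. It gives the time, the measured TCP pose, the force and the opening at its end, in the units of the state.
- get_state(): the state, without advancing time (a new reading comes with each control period).
- get_image(name): name is "side" or "top" or "wrist"; returns the picture (420x560x3 uint8, blue, green, red); there is no depth.
- calibration(name): a dict with "fx", "fy", "cx", "cy" (pixels), "dist_coeffs" ([k1, k2, p1, p2, k3] as OpenCV has them; the pictures are not rectified), "rvec" (rotation vector, rad) and "tvec" (3), from world to camera coordinates, as OpenCV has them; the wrist camera has in their place "hand_eye" (4x4, takes a point from camera to tool coordinates, whose origin is the TCP and whose axes are the tool frame's). Camera axes: x right, y down, z forward; pixel columns grow to the right and rows downward; lengths in m; the calibration is good to about 2 mm. A picture is of the moment at which its call begins: read the wrist's pose just before it. calibration takes no time and is no camera call.
- close_job(): hands the job in, once; it reports no verdict.
The state is a dict: "time": time; "joint_positions": joint angles; "qd": joint speeds; "joint_torque": joint torques, N m; "position": TCP position; "tool_rot": TCP orientation; "ft_force": force on the tool from outside, world axes, zero at the start; "torque": the same for the moment, N m; "grip_width": opening from 0.0 (shut) to 1.0 (fully open).
Only numpy, scipy, OpenCV 4.12 (cv2) and the standard library are available. Lean on these libraries where they do the work, as an engineer would, in place of code of your own. Each camera call takes 0.05 s, during which the arm holds its last target. There are 200 camera calls.

## Working session

There is one attempt and no reset: what is moved stays moved. The work goes in short steps, Python scripts to look and compute and a tool call to move; the robot and the scene stay as the last step left them, time stands still between calls to the robot, and variables do not carry over. Pictures are saved under pics/ and viewed, about 8 in all and at most 12, crops included, and the job is handed in when it is done.

Besides the shell and the picture viewer there is one more tool, called as name(argument=value, ...), one argument or row to a line, values as JSON. play_rows: Moves the arm, as the interface text tells. Shift numbers are shares of 2.5 cm and turn numbers shares of 90 degrees, none past 1 either way. Its arguments: {"type":"object","properties":{"targets":{"type":"array"},"newtons":{"type":"number"}},"required":["targets"]}

```bash
mkdir -p pics; cat > h.py <<'E'
import numpy as np, cv2
from bench import *
from scipy.spatial.transform import Rotation as R
def cam(n):
    c=calibration(n); K=np.array([[c['fx'],0,c['cx']],[0,c['fy'],c['cy']],[0,0,1.]]); D=np.array(c['dist_coeffs'],float)
    if 'hand_eye' in c:
        s=get_state(); T=np.eye(4); T[:3,:3]=R.from_rotvec(s['tool_rot']).as_matrix(); T[:3,3]=s['position']
        M=T@np.array(c['hand_eye']); return K,D,M[:3,:3],M[:3,3]
    r=R.from_rotvec(np.ravel(c['rvec'])).as_matrix(); return K,D,r.T,-r.T@np.ravel(c['tvec'])
def ray(cm,uv,z):
    K,D,Rm,o=cm; p=cv2.undistortPoints(np.array(uv,float).reshape(-1,1,2),K,D).reshape(-1,2)
    d=np.c_[p,np.ones(len(p))]@Rm.T
    return o+d*((z-o[2])/d[:,2])[:,None]
def proj(cm,P):
    K,D,Rm,o=cm; r=Rm.T
    return cv2.projectPoints(np.array(P,float).reshape(-1,1,3),cv2.Rodrigues(r)[0],-r@o,K,D)[0].reshape(-1,2)
E
python3 - <<'E'
from h import *
s=get_state(); print(s['position'],s['tool_rot'],s['time'],grip_point_offset() if callable(grip_point_offset) else grip_point_offset)
print(R.from_rotvec(s['tool_rot']).as_matrix().round(3))
for n in('top','side','wrist'):
    c=cam(n); im=get_image(n); cv2.imwrite(f'pics/{n}0.png',im); print(n,c[3].round(3),c[2][:,2].round(2))
cv2.imwrite('pics/top0b.png',cv2.resize(cv2.imread('pics/top0.png'),(800,600)))
E
```

```text
[0.14353028 0.63339793 0.22148544] [-1.04480254  1.30777757  1.04274039] 0.0 0.0187
[[-0.    -0.975  0.221]
 [-0.002  0.221  0.975]
 [-1.    -0.    -0.002]]
top [0.281 0.066 1.423] [ 0.13  0.01 -0.99]
side [ 0.326 -1.088  0.861] [ 0.11  0.82 -0.57]
wrist [0.065 0.652 0.384] [ 0.28 -0.07 -0.96]
```

View pics/top0b.png

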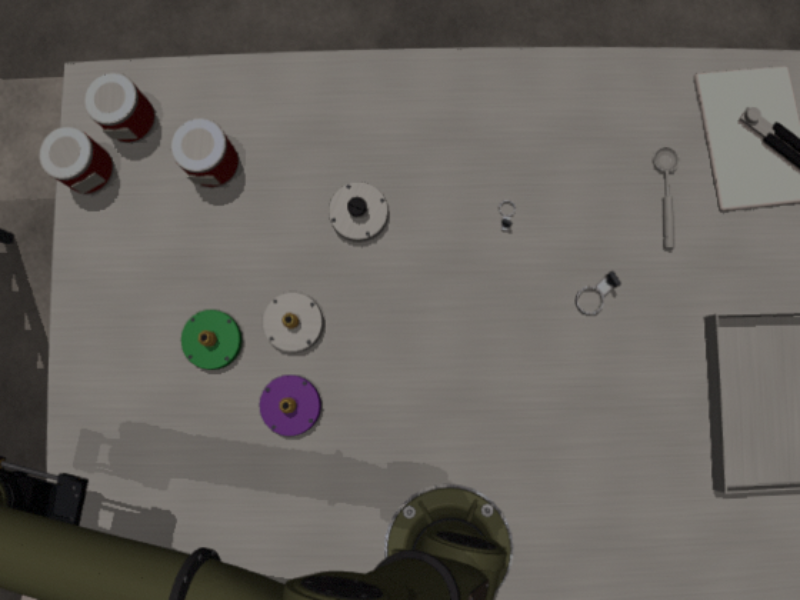

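View pics/side0.png

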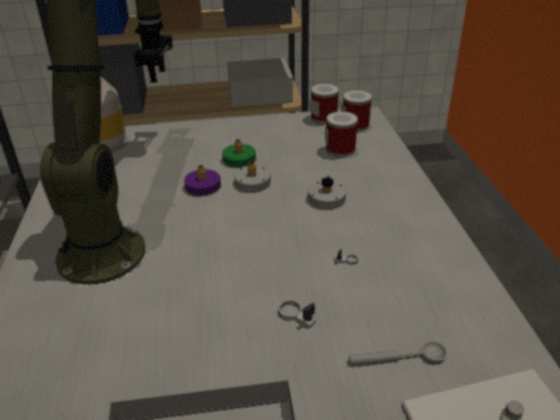

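Top view (800-wide): large clamp band is at (589,302) with its key at (613,280). The white-footed brass stub is at (291,321), with the black-capped decoy at (358,208) and the small clamp at (507,215). The side view agrees.

```bash
python3 - <<'E'
from h import *
c=cam('top'); f=.7
im=cv2.imread('pics/top0.png')
for n,u,z in [('band',(589,302),.014),('key',(612,280),.055),('foot',(293,322),.03),('stubtop',(291,320),.07),('small',(507,215),.01),('spoon',(668,200),.01),('spoonend',(669,247),.01),('purple',(290,406),.03),('green',(211,339),.03)]:
    print(n,ray(c,np.array(u)*f,z)[0].round(3))
# refine foot: bright low-sat circle
g=cv2.cvtColor(im,cv2.COLOR_BGR2GRAY)
x0,y0=375,175; cl=cv2.resize(im[y0:y0+60,x0:x0+80],None,fx=8,fy=8,interpolation=cv2.INTER_CUBIC)
x1,y1=175,195; st=cv2.resize(im[y1:y1+60,x1:x1+80],None,fx=8,fy=8,interpolation=cv2.INTER_CUBIC)
o=np.hstack([cl,st]); o=cv2.convertScaleAbs(o,alpha=1.6); cv2.imwrite('pics/c1.png',cv2.resize(o,(800,300)))
E
```

```text
band [ 0.441 -0.269  0.014]
key [ 0.475 -0.303  0.055]
foot [0.413 0.273 0.03 ]
stubtop [0.413 0.271 0.07 ]
small [ 0.607 -0.124  0.01 ]
spoon [ 0.632 -0.433  0.01 ]
spoonend [ 0.542 -0.428  0.01 ]
purple [0.262 0.279 0.03 ]
green [0.384 0.423 0.03 ]
```

View pics/c1.png

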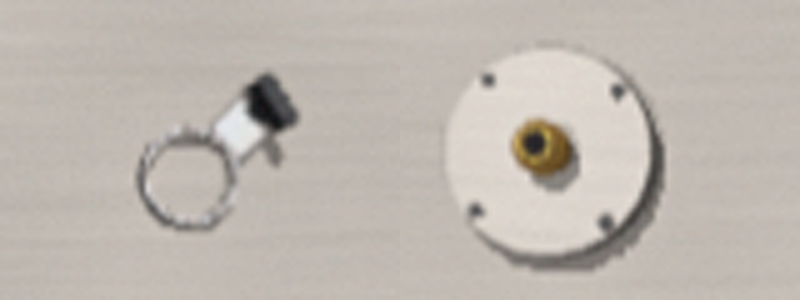

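Clamp band at about (0.441,-0.269), key about (0.475,-0.303) with the blade at about 30° in the world frame. Foot at (0.413,0.273). Swinging over now.

play_rows(
  targets=[
    {"claw": 0,"linear": [0,-1,-0.1],"rotation": [0.0265,0,0]},
    {"claw": 0,"linear": [0,-1,-0.1],"rotation": [0.0265,0,0]},
    {"claw": 0,"linear": [0,-1,-0.1],"rotation": [0.0265,0,0]},
    {"claw": 0,"linear": [0,-1,-0.1],"rotation": [0.0265,0,0]},
    {"claw": 0,"linear": [0,-1,-0.1],"rotation": [0.0265,0,0]},
    {"claw": 0,"linear": [0,-1,-0.1],"rotation": [0.0265,0,0]},
    {"claw": 0,"linear": [0,-1,-0.1],"rotation": [0.0265,0,0]},
    {"claw": 0,"linear": [0,-1,-0.1],"rotation": [0.0265,0,0]},
    {"claw": 0,"linear": [0,-1,-0.1],"rotation": [0.0265,0,0]},
    {"claw": 0,"linear": [0,-1,-0.1],"rotation": [0.0265,0,0]},
  ],
)

```text
time: 0.98
position: [0.374, 0.4989, 0.2182]
tool_rot: [-0.707, 1.459, 0.701]
ft_force: [0.6, -0.3, 0.3]
grip_width: 0.997
```

play_rows(
  targets=[
    {"claw": 0,"linear": [0,-1,-0.1],"rotation": [0.027,0,0]},
    {"claw": 0,"linear": [0,-1,-0.1],"rotation": [0.027,0,0]},
    {"claw": 0,"linear": [0,-1,-0.1],"rotation": [0.027,0,0]},
    {"claw": 0,"linear": [0,-1,-0.1],"rotation": [0.027,0,0]},
    {"claw": 0,"linear": [0,-1,-0.1],"rotation": [0.027,0,0]},
    {"claw": 0,"linear": [0,-1,-0.1],"rotation": [0.027,0,0]},
    {"claw": 0,"linear": [0,-1,-0.1],"rotation": [0.027,0,0]},
    {"claw": 0,"linear": [0,-1,-0.1],"rotation": [0.027,0,0]},
    {"claw": 0,"linear": [0,-1,-0.1],"rotation": [0.027,0,0]},
    {"claw": 0,"linear": [0,-1,-0.1],"rotation": [0.027,0,0]},
  ],
)

```text
time: 1.82
position: [0.5329, 0.2592, 0.2189]
tool_rot: [-0.332, 1.548, 0.317]
ft_force: [0.5, 0.5, -0.3]
grip_width: 1.001
```

play_rows(
  targets=[
    {"claw": 0,"linear": [0,-1,-0.1],"rotation": [0.028,0,0]},
    {"claw": 0,"linear": [0,-1,-0.1],"rotation": [0.028,0,0]},
    {"claw": 0,"linear": [0,-1,-0.1],"rotation": [0.028,0,0]},
    {"claw": 0,"linear": [0,-1,-0.1],"rotation": [0.028,0,0]},
    {"claw": 0,"linear": [0,-1,-0.1],"rotation": [0.028,0,0]},
    {"claw": 0,"linear": [0,-1,-0.1],"rotation": [0.028,0,0]},
    {"claw": 0,"linear": [0,-1,-0.1],"rotation": [0.028,0,0]},
    {"claw": 0,"linear": [0,-1,-0.1],"rotation": [0.028,0,0]},
    {"claw": 0,"linear": [0,-1,-0.1],"rotation": [0.028,0,0]},
    {"claw": 0,"linear": [0,-1,-0.1],"rotation": [0.028,0,0]},
  ],
)

```text
time: 2.65
position: [0.5588, -0.0255, 0.2219]
tool_rot: [0.062, 1.567, -0.08]
ft_force: [0.5, -0.1, -0.2]
grip_width: 0.996
```

play_rows(
  targets=[
    {"claw": 0,"linear": [0,-1,-0.02],"rotation": [0.028,0,0]},
    {"claw": 0,"linear": [0,-1,-0.02],"rotation": [0.028,0,0]},
    {"claw": 0,"linear": [0,-1,-0.02],"rotation": [0.028,0,0]},
    {"claw": 0,"linear": [0,-1,-0.02],"rotation": [0.028,0,0]},
    {"claw": 0,"linear": [0,-1,-0.02],"rotation": [0.028,0,0]},
    {"claw": 0,"linear": [0,-1,-0.02],"rotation": [0.028,0,0]},
    {"claw": 0,"linear": [0,-1,-0.02],"rotation": [0.028,0,0]},
    {"claw": 0,"linear": [0,-1,-0.02],"rotation": [0.028,0,0]},
    {"claw": 0,"linear": [0,-1,-0.02],"rotation": [0.028,0,0]},
    {"claw": 0,"linear": [0,-1,-0.02],"rotation": [0.028,0,0]},
  ],
)

```text
time: 3.48
position: [0.4634, -0.2924, 0.2253]
tool_rot: [0.457, 1.513, -0.473]
ft_force: [0.0, -0.3, -0.6]
grip_width: 1.001
```

play_rows(
  targets=[
    {"claw": 0,"linear": [0.5,-0.6,0],"rotation": [0.07,0,0]},
    {"claw": 0,"linear": [0.5,-0.2,0],"rotation": [0.07,0,0]},
    {"claw": 0,"linear": [0.5,0,0],"rotation": [0.07,0,0]},
    {"claw": 0,"linear": [0.5,0,0],"rotation": [0.07,0,0]},
    {"claw": 0.3,"linear": [0,0,0],"rotation": [0,0,0]},
  ],
)

```text
time: 3.9
position: [0.4384, -0.3276, 0.176]
tool_rot: [0.84, 1.384, -0.855]
ft_force: [-0.6, 0.8, 0.1]
grip_width: 0.972
```

```bash
python3 - <<'E'
from h import *
s=get_state(); M=R.from_rotvec(s['tool_rot']).as_matrix(); print(s['position'],M.round(3),s['joint_positions'],s['time'])
im=get_image('wrist'); cv2.imwrite('pics/w1.png',im)
E
```

```text
[ 0.43838634 -0.32755969  0.17601438] [[ 0.007  0.887  0.461]
 [-0.015  0.461 -0.887]
 [-1.    -0.     0.016]] [-0.22054318  0.15343466  0.88944698  1.81059577 -0.11903284  1.2212478
 -0.38896578] 3.9
```

View pics/w1.png

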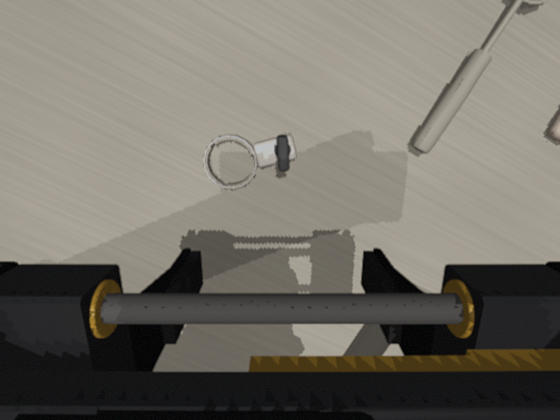

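Wrist view: band centre at about (230,161) and the key blade at about (283,152), upright in the picture, so it is nearly square to the jaws.

```bash
python3 - <<'E'
from h import *
s=get_state(); M=R.from_rotvec(s['tool_rot']).as_matrix(); p=np.array(s['position']); c=cam('wrist')
im=cv2.imread('pics/w1.png'); g=cv2.cvtColor(im,cv2.COLOR_BGR2GRAY)
b=g[115:190,265:305]; m=(b<75).astype('uint8'); n,l,st,ce=cv2.connectedComponentsWithStats(m)
i=1+np.argmax(st[1:,4]); ys,xs=np.where(l==i); pts=np.c_[xs+265,ys+115].astype(np.float32); print(st[i],cv2.minAreaRect(pts))
print(np.array2string(b[10:62:3,4:36:2]))
for n,u,z in [('key40',pts.mean(0),.045),('key top',pts.mean(0),.055),('band',(230,161),.014)]:
    w=ray(c,u,z)[0]; print(n,w.round(4),'tool',(M.T@(w-p)).round(4))
# blade direction
r=cv2.fitLine(pts,cv2.DIST_L2,0,.01,.01).ravel(); a=ray(c,[r[2:]-12*r[:2],r[2:]+12*r[:2]],.055); d=a[1]-a[0]; print('blade len axis tool',(M.T@d).round(4))
cv2.imwrite('pics/w1c.png',cv2.resize(im[100:220,180:340],(800,600),interpolation=cv2.INTER_CUBIC))
E
```

```text
[ 10  20  15  37 338] ((282.0, 153.0), (36.0, 14.0), 90.0)
[[158 157 159 160 159 156 156 157 157 155 154 153 155 156 157 158]
 [157 158 159 158 158 160 160 159 156 156 158 157 156 153 153 155]
 [161 161 160 158 158 159 159 157 153 160 153 155 157 156 157 155]
 [159 161 161 162 157 136 117 116 115 132 126 143 161 157 156 157]
 [157 152 141 132  66  50  62  58  53 121 172 146 152 159 160 159]
 [157 169 180 180  71  69  74  76  71  73 177 164 135 160 160 158]
 [191 191 192 176  70  67  71  74  73  72 174 179 142 157 158 158]
 [192 192 187  79  43  66  74  77  75  56  93 176 164 144 158 158]
 [191 191 188  62  41  69  75  76  75  60  57 171 180 132 158 158]
 [191 191 188  75  40  68  75  78  76  58  80 182 179 139 145 143]
 [176 173 174 143  43  67  78  77  76  60 128 170 168 148 139 144]
 [169 168 168 165  87  58  70  76  72  61 129 148 134 133 140 142]
 [166 167 166 145  78  53  64  66  64  55  75 122 129 142 141 143]
 [132 114 110 101  77  53  64  65  62  53 103 146 141 141 143 142]
 [133 138 145 106  80  50  64  61  63  54  90 144 142 143 141 141]
 [143 141 141 130  82  62  52  52  51  87 139 141 141 142 142 142]
 [142 141 142 138  90  82  84  83 113 144 144 140 141 141 139 141]
 [146 143 143 124  88  80  87 109 100 142 143 145 144 143 141 140]]
key40 [ 0.4779 -0.3097  0.045 ] tool [ 0.1322  0.0433 -0.0004]
key top [ 0.4789 -0.309   0.055 ] tool [ 0.1222  0.0445 -0.0004]
band [ 0.4452 -0.2708  0.014 ] tool [ 0.1623  0.0324 -0.0506]
blade len axis tool [ 0.     -0.02    0.0011]
```

View pics/w1c.png

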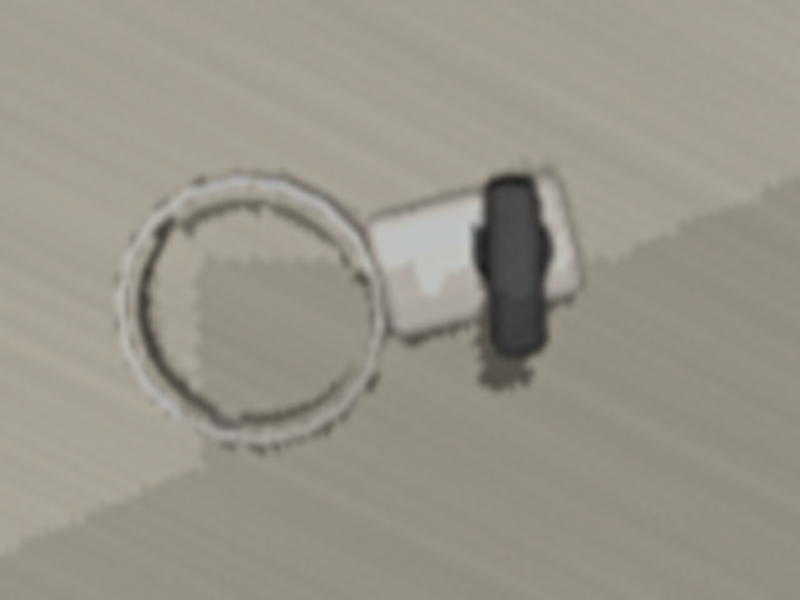

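play_rows(
  targets=[
    {"claw": 0.5,"linear": [0.3,0.88,0.08],"rotation": [0,0.01,0]},
    {"claw": 0.5,"linear": [0.5,0.88,0],"rotation": [0,0,0]},
    {"claw": 0.5,"linear": [0.8,0,0],"rotation": [0,0,0]},
    {"claw": 0.5,"linear": [0.8,0,0],"rotation": [0,0,0]},
    {"claw": 0.5,"linear": [0.8,0,0],"rotation": [0,0,0]},
    {"claw": 0.5,"linear": [0.5,0,0],"rotation": [0,0,0]},
    {"claw": 0.5,"linear": [0,0,0],"rotation": [0,0,0]},
  ],
)

```text
time: 4.53
position: [0.4828, -0.315, 0.089]
tool_rot: [0.835, 1.392, -0.83]
ft_force: [-0.8, 1.3, 0.9]
grip_width: 0.517
```

```bash
python3 - <<'E'
from h import *
s=get_state(); M=R.from_rotvec(s['tool_rot']).as_matrix(); p=np.array(s['position']); print(p,M.round(3),s['grip_width'])
print((M.T@(np.array([.4782,-.3095,.021])-p)).round(4))
im=get_image('wrist'); cv2.imwrite('pics/w2.png',im)
E
```

```text
[ 0.48275286 -0.31504944  0.08902974] [[ 0.013  0.878  0.479]
 [-0.004  0.479 -0.878]
 [-1.     0.009  0.009]] 0.5170690611932005
[ 0.0679 -0.002  -0.0077]
```

View pics/w2.png

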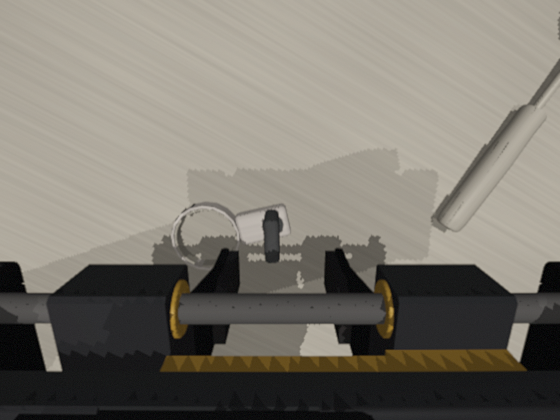

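Descended halfway: the key is at (271,236), between the fingers but left of the jaw centre at about 282. Casting the ray again.

```bash
python3 - <<'E'
from h import *
s=get_state(); M=R.from_rotvec(s['tool_rot']).as_matrix(); p=np.array(s['position']); c=cam('wrist')
for u,z in [((271.5,236),.045),((271.5,236),.055),((271,214),.055),((273,258),.055),((206,233),.014)]:
    w=ray(c,u,z)[0]; print(w.round(4),'tool',(M.T@(w-p)).round(4))
E
```

```text
[ 0.4801 -0.3092  0.045 ] tool [ 0.0451 -0.0001 -0.0075]
[ 0.4835 -0.3076  0.055 ] tool [ 0.0352  0.0038 -0.0072]
[ 0.496  -0.3006  0.055 ] tool [ 0.0353  0.0181 -0.0074]
[ 0.4708 -0.3155  0.055 ] tool [ 0.035  -0.0112 -0.0063]
[ 0.4485 -0.2696  0.014 ] tool [ 0.0755 -0.0092 -0.0578]
```

play_rows(
  targets=[
    {"claw": 0.5,"linear": [0.2,0.1,-0.3],"rotation": [0,0.005,0.005]},
    {"claw": 0.5,"linear": [0.6,0,0],"rotation": [0,0,0]},
    {"claw": 0.5,"linear": [0.6,0,0],"rotation": [0,0,0]},
    {"claw": 0.5,"linear": [0.6,0,0],"rotation": [0,0,0]},
    {"claw": 0.5,"linear": [0.5,0,0],"rotation": [0,0,0]},
    {"claw": 0.5,"linear": [0,0,0],"rotation": [0,0,0]},
  ],
)

```text
time: 5.08
position: [0.4878, -0.3086, 0.0333]
tool_rot: [0.846, 1.381, -0.811]
ft_force: [-0.8, 0.8, -0.3]
grip_width: 0.504
```

```bash
python3 - <<'E'
from h import *
s=get_state(); M=R.from_rotvec(s['tool_rot']).as_matrix(); p=np.array(s['position']); print(p,M.round(3),s['grip_width'],s['ft_force'])
print((M.T@(np.array([.481,-.309,.021])-p)).round(4))
E
```

```text
[ 0.48782132 -0.30863501  0.03331585] [[ 0.031  0.876  0.481]
 [ 0.006  0.481 -0.876]
 [-0.999  0.031  0.01 ]] 0.5040941656786285 [-0.82454544  0.79743854 -0.34983855]
[ 0.0121 -0.0065 -0.0031]
```

play_rows(
  targets=[
    {"claw": 0.5,"linear": [0.1,-0.24,-0.12],"rotation": [0,0.006,-0.02]},
    {"claw": 0.5,"linear": [0.4,0,0],"rotation": [0,0,0]},
    {"claw": 0.5,"linear": [0,0,0],"rotation": [0,0,0]},
  ],
)

```text
time: 5.33
position: [0.4818, -0.3093, 0.0219]
tool_rot: [0.83, 1.406, -0.833]
ft_force: [-0.3, 0.2, -0.2]
grip_width: 0.501
```

```bash
python3 - <<'E'
from h import *
s=get_state(); M=R.from_rotvec(s['tool_rot']).as_matrix(); p=np.array(s['position']); print(p,M.round(3),s['grip_width'],s['ft_force'])
im=get_image('wrist'); cv2.imwrite('pics/w3.png',im)
E
```

```text
[ 0.48179825 -0.30933661  0.02194825] [[-0.001  0.876  0.482]
 [-0.002  0.482 -0.876]
 [-1.    -0.001  0.001]] 0.501406093723203 [-0.29845903  0.20701338 -0.20137204]
```

View pics/w3.png

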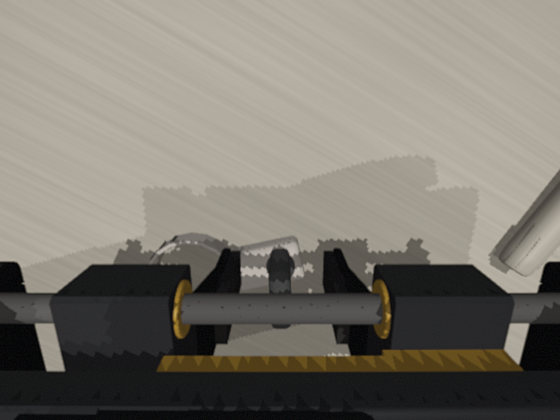

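The key is centred at (280,285), midway between the fingers, and the tool is level. Closing and lifting.

play_rows(
  newtons=40,
  targets=[
    {"claw": 1,"linear": [0,0,0],"rotation": [0,0,0]},
    {"claw": 1,"linear": [0,0,0],"rotation": [0,0,0]},
    {"claw": 1,"linear": [0,0,0],"rotation": [0,0,0]},
    {"claw": 1,"linear": [0,0,0],"rotation": [0,0,0]},
    {"claw": 1,"linear": [0,0,0],"rotation": [0,0,0]},
    {"claw": 1,"linear": [0,0,0],"rotation": [0,0,0]},
  ],
)

```text
time: 5.88
position: [0.4837, -0.3105, 0.0246]
tool_rot: [0.83, 1.401, -0.832]
ft_force: [-0.9, 1.1, -0.2]
grip_width: 0.131
```

play_rows(
  targets=[
    {"claw": 1,"linear": [-0.3,0,0],"rotation": [0,0,0]},
    {"claw": 1,"linear": [-0.8,0,0],"rotation": [0,0,0]},
    {"claw": 1,"linear": [-0.8,0,0],"rotation": [0,0,0]},
    {"claw": 1,"linear": [-0.8,0,0],"rotation": [0,0,0]},
    {"claw": 1,"linear": [-0.8,0,0],"rotation": [0,0,0]},
    {"claw": 1,"linear": [-0.8,0,0],"rotation": [0,0,0]},
    {"claw": 1,"linear": [-0.8,0,0],"rotation": [0,0,0]},
  ],
)

```text
time: 6.47
position: [0.4785, -0.3082, 0.154]
tool_rot: [0.831, 1.413, -0.837]
ft_force: [-0.1, 0.3, -1.2]
grip_width: 0.111
```

```bash
python3 - <<'E'
from h import *
s=get_state(); M=R.from_rotvec(s['tool_rot']).as_matrix(); p=np.array(s['position']); print(p,M.round(3),s['grip_width'],s['ft_force'],s['joint_positions'])
im=get_image('wrist'); cv2.imwrite('pics/w4.png',im)
E
```

```text
[ 0.47854791 -0.30824498  0.15399858] [[-0.008  0.877  0.48 ]
 [ 0.001  0.48  -0.877]
 [-1.    -0.007 -0.004]] 0.11071766697399794 [-0.088046    0.26191769 -1.17455964] [-0.21655181  0.26163838  0.86158216  1.76569894 -0.20644401  1.21710945
 -0.36858222]
```

View pics/w4.png

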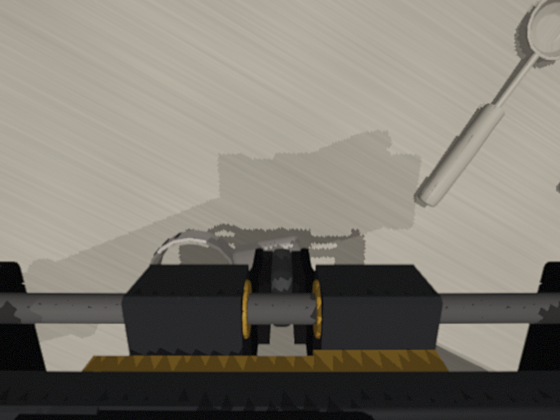

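Grasp holds: about 1.2 N of weight, and the band is visible, level, at the left (195,250). Swinging to the outlet.

play_rows(
  targets=[
    {"claw": 1,"linear": [0,0.85,-0.52],"rotation": [-0.028,0,0]},
    {"claw": 1,"linear": [0,0.85,-0.52],"rotation": [-0.028,0,0]},
    {"claw": 1,"linear": [0,0.85,-0.52],"rotation": [-0.028,0,0]},
    {"claw": 1,"linear": [0,0.85,-0.52],"rotation": [-0.028,0,0]},
    {"claw": 1,"linear": [0,0.85,-0.52],"rotation": [-0.028,0,0]},
    {"claw": 1,"linear": [0,0.85,-0.52],"rotation": [-0.028,0,0]},
    {"claw": 1,"linear": [0,0.85,-0.52],"rotation": [-0.028,0,0]},
    {"claw": 1,"linear": [0,0.85,-0.52],"rotation": [-0.028,0,0]},
    {"claw": 1,"linear": [0,0.85,-0.52],"rotation": [-0.028,0,0]},
    {"claw": 1,"linear": [0,0.85,-0.52],"rotation": [-0.028,0,0]},
  ],
)

```text
time: 7.35
position: [0.5605, -0.078, 0.165]
tool_rot: [0.488, 1.502, -0.497]
ft_force: [0.1, -0.8, -1.3]
grip_width: 0.114
```

play_rows(
  targets=[
    {"claw": 1,"linear": [0,0.85,-0.52],"rotation": [-0.028,0,0]},
    {"claw": 1,"linear": [0,0.85,-0.52],"rotation": [-0.028,0,0]},
    {"claw": 1,"linear": [0,0.85,-0.52],"rotation": [-0.028,0,0]},
    {"claw": 1,"linear": [0,0.85,-0.52],"rotation": [-0.028,0,0]},
    {"claw": 1,"linear": [0,0.85,-0.52],"rotation": [-0.028,0,0]},
    {"claw": 1,"linear": [0,0.85,-0.52],"rotation": [-0.028,0,0]},
    {"claw": 1,"linear": [0,0.85,-0.52],"rotation": [-0.028,0,0]},
    {"claw": 1,"linear": [0,0.85,-0.52],"rotation": [-0.028,0,0]},
    {"claw": 1,"linear": [0,0.85,-0.52],"rotation": [-0.028,0,0]},
    {"claw": 1,"linear": [0,0,0],"rotation": [0,0,0]},
  ],
)

```text
time: 8.18
position: [0.5349, 0.159, 0.165]
tool_rot: [0.16, 1.552, -0.168]
ft_force: [0.5, 1.7, -0.7]
grip_width: 0.115
```

```bash
cat > t.py <<'E'
from h import *
s=get_state(); M=R.from_rotvec(s['tool_rot']).as_matrix(); p=np.array(s['position']); print(s['time'],p.round(4),M.round(3),s['grip_width'],s['ft_force'],s['joint_positions'])
b=p+M@np.array([0,-.011,-.0507]); print('band est',b.round(4),'to go (tool)',(M.T@(np.array([.413,.273,b[2]])-b)).round(4),'yaw',np.degrees(np.arctan2(M[1,2],M[0,2])))
E
python3 t.py
```

```text
8.1833 [0.5349 0.159  0.165 ] [[ 0.012  0.207  0.978]
 [-0.006  0.978 -0.207]
 [-1.    -0.004  0.013]] 0.114756030278344 [ 0.47595883  1.66358766 -0.68905179] [-0.76925938  0.16025789  0.47160036  1.78388017 -0.06749422  1.20628349
 -0.48816525]
band est [0.483  0.1587 0.1644] to go (tool) [-0.0015  0.0973 -0.0922] yaw -11.960734885799615
```

play_rows(
  targets=[
    {"claw": 1,"linear": [0,0.95,-0.9],"rotation": [0,0.008,0]},
    {"claw": 1,"linear": [0,0.95,-0.9],"rotation": [0,0,0]},
    {"claw": 1,"linear": [0,0.95,-0.9],"rotation": [0,0,0]},
    {"claw": 1,"linear": [0,0.95,-0.9],"rotation": [0,0,0]},
    {"claw": 1,"linear": [0,0,0],"rotation": [0,0,0]},
    {"claw": 1,"linear": [0,0,0],"rotation": [0,0,0]},
  ],
)

```text
time: 8.68
position: [0.4645, 0.2728, 0.1652]
tool_rot: [0.163, 1.562, -0.171]
ft_force: [0.3, -0.2, -0.3]
grip_width: 0.108
```

```bash
cat >> t.py <<'E'
import sys
a=get_image('wrist'); t=get_image('top'); sd=get_image('side')
q=sys.argv[1]
cv2.imwrite(f'pics/{q}w.png',a)
c1=cv2.resize(t[150:300,130:330],(400,300),interpolation=cv2.INTER_CUBIC); c2=cv2.resize(sd[100:250,170:370],(400,300),interpolation=cv2.INTER_CUBIC)
o=np.vstack([np.hstack([c1,c2]),cv2.resize(a[150:360,140:420],(400,300))[:, :].repeat(1,0) if 0 else np.hstack([cv2.resize(a[130:340,140:420],(400,300)),np.zeros((300,400,3),'uint8')])])
cv2.imwrite(f'pics/{q}.png',o)
E
python3 t.py A
```

```text
8.6833 [0.4645 0.2728 0.1652] [[ 0.001  0.211  0.977]
 [-0.005  0.977 -0.211]
 [-1.    -0.005  0.003]] 0.10811201078826305 [ 0.32766613 -0.20989273 -0.33190286] [-0.92882411  0.12225437  0.37271107  1.81641683 -0.04168611  1.21317697
 -0.75695384]
band est [0.4126 0.2728 0.1652] to go (tool) [-0.      0.0003  0.0003] yaw -12.202223859445844
```

View pics/A.png

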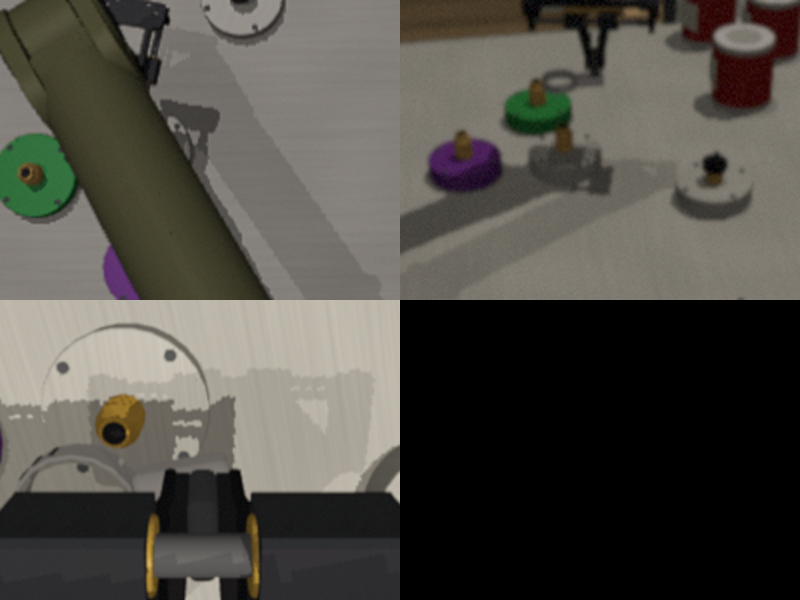

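The stub top is at wrist-crop (114,433) and the held band at about (75,480). The side view shows the band above the stub, level. Casting rays to compare them.

```bash
python3 - <<'E'
from h import *
s=get_state(); M=R.from_rotvec(s['tool_rot']).as_matrix(); p=np.array(s['position']); c=cam('wrist')
f=lambda u:(140+u[0]*.7,130+(u[1]-300)*.7)
print('stub top',ray(c,f((114,433)),.07)[0])
e=[ray(c,f(u),.03)[0] for u in [(42,385),(210,390),(126,325)]]; print('foot edge',np.round(e,4))
zb=p[2]-.0235+.014
for u in [(17,490),(133,490),(75,447)]:
    w=ray(c,f(u),zb)[0]; print('ring',w.round(4),(M.T@(w-p)).round(4))
# predicted ring & stub pix in crop coords
th=np.linspace(0,2*np.pi,9)[:-1]; B=p+M@np.array([0,-.011,-.0507]); 
P=np.c_[B[0]+.026*np.cos(th),B[1]+.026*np.sin(th),0*th+zb]; uv=proj(c,P); print(((uv-[140,130])/.7+[0,300]).round())
cs=cam('side'); sh=lambda P:((proj(cs,P)-[170,100])*2+[400,0]).round(1)
print('side: band',sh([B[0],B[1],zb-.007]),'stubtop',sh([.413,.273,.07]))
E
```

```text
stub top [0.41428301 0.27510815 0.07      ]
foot edge [[0.3678 0.3042 0.03  ]
 [0.4711 0.2781 0.03  ]
 [0.4296 0.329  0.03  ]]
ring [0.3933 0.2857 0.1557] [ 0.0093 -0.0017 -0.0735]
ring [0.4376 0.276  0.1557] [ 0.0094 -0.0017 -0.028 ]
ring [0.4207 0.2981 0.1557] [ 0.0093  0.0163 -0.0493]
[[140. 499.]
 [109. 460.]
 [ 57. 452.]
 [ 18. 479.]
 [ 15. 524.]
 [ 47. 559.]
 [ 95. 567.]
 [134. 542.]]
side: band [[559.2  79.3]] stubtop [[561.5 126.2]]
```

The two agree within about 2–3 mm; shifting slightly to (0.415,0.275) and descending.

play_rows(
  targets=[
    {"claw": 1,"linear": [0.5,0.1,0.06],"rotation": [0,0.002,0.003]},
    {"claw": 1,"linear": [0.8,0,0],"rotation": [0,0,0]},
    {"claw": 1,"linear": [0.7,0,0],"rotation": [0,0,0]},
    {"claw": 1,"linear": [0.4,0,0],"rotation": [0,0,0]},
    {"claw": 1,"linear": [0,0,0],"rotation": [0,0,0]},
  ],
)

```text
time: 9.25
position: [0.4735, 0.2671, 0.1052]
tool_rot: [0.18, 1.559, -0.178]
ft_force: [-1.1, -0.2, -1.4]
grip_width: 0.112
```

```bash
python3 t.py B
```

```text
9.25 [0.4735 0.2671 0.1052] [[ 0.004  0.227  0.974]
 [ 0.001  0.974 -0.227]
 [-1.     0.002  0.004]] 0.11231169023090132 [-1.07718704 -0.17433919 -1.40241666] [-0.9063448   0.18694558  0.37925503  1.87610916 -0.07592301  1.08845293
 -0.72675927]
band est [0.4216 0.2678 0.1049] to go (tool) [-0.      0.0031 -0.0096] yaw -13.100463138555869
```

play_rows(
  targets=[
    {"claw": 1,"linear": [0,0.22,-0.32],"rotation": [0,0.002,0]},
    {"claw": 1,"linear": [0,0,0],"rotation": [0,0,0]},
  ],
)

```text
time: 9.57
position: [0.4689, 0.277, 0.1098]
tool_rot: [0.186, 1.557, -0.174]
ft_force: [-0.7, 0.3, -1.5]
grip_width: 0.112
```

```bash
python3 t.py C
```

```text
9.5667 [0.4689 0.277  0.1098] [[ 0.007  0.227  0.974]
 [ 0.007  0.974 -0.227]
 [-1.     0.008  0.005]] 0.11178476781839397 [-0.73970042  0.30298243 -1.5154706 ] [-0.91787843  0.17982236  0.37179635  1.87321615 -0.07586101  1.09245078
 -0.74611355]
band est [0.417  0.2778 0.1095] to go (tool) [-0.0001 -0.0056 -0.0028] yaw -13.117193868963902
```

View pics/C.png

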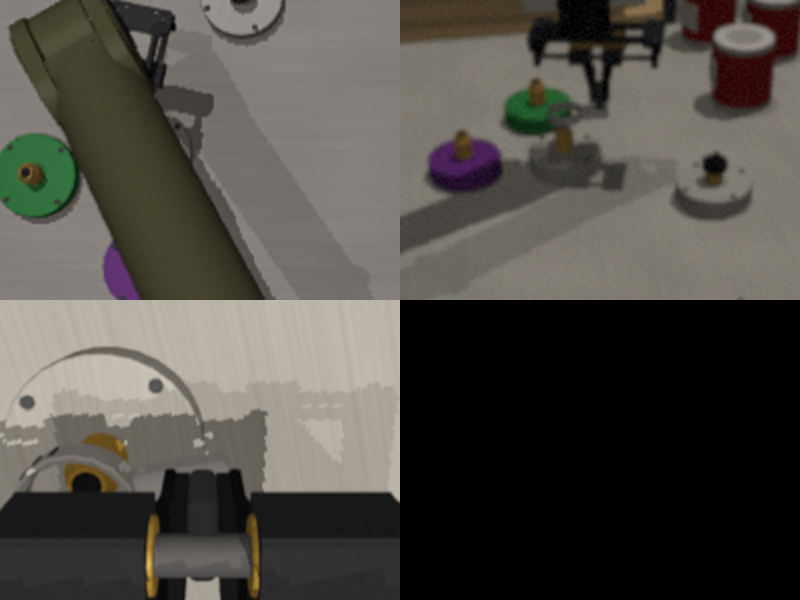

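The band now rings the stub top in the wrist view, with the stub bore at crop (87,484). The side view shows it just above the stub.

```bash
python3 - <<'E'
from h import *
s=get_state(); M=R.from_rotvec(s['tool_rot']).as_matrix(); p=np.array(s['position']); c=cam('wrist')
w=ray(c,(140+87*.7,130+184*.7),.07)[0]; v=M.T@(w-p)
print(w.round(4),v.round(4),'band rel: go',(v-[0,-.0105,-.0507]).round(4))
E
```

```text
[0.4152 0.2751 0.07  ] [ 0.0392 -0.0129 -0.0537] band rel: go [ 0.0392 -0.0024 -0.003 ]
```

play_rows(
  targets=[
    {"claw": 1,"linear": [0.2,-0.1,-0.12],"rotation": [0,0.003,-0.005]},
    {"claw": 1,"linear": [0.4,0,0],"rotation": [0,0,0]},
    {"claw": 1,"linear": [0.4,0,0],"rotation": [0,0,0]},
    {"claw": 1,"linear": [0.2,0,0],"rotation": [0,0,0]},
    {"claw": 1,"linear": [0,0,0],"rotation": [0,0,0]},
  ],
)

```text
time: 10.13
position: [0.4664, 0.2733, 0.077]
tool_rot: [0.18, 1.561, -0.181]
ft_force: [-1.2, 0.4, -0.9]
grip_width: 0.116
```

```bash
sed -i 's/\.413,\.273/.415,.275/' t.py; python3 t.py D
```

```text
10.1333 [0.4664 0.2733 0.077 ] [[ 0.002  0.228  0.974]
 [-0.001  0.974 -0.228]
 [-1.    -0.001  0.002]] 0.11646146198637072 [-1.19068459  0.41517092 -0.85286315] [-0.9126662   0.21592163  0.37003032  1.90573512 -0.08799114  1.0350301
 -0.73526378]
band est [0.4145 0.2742 0.0769] to go (tool) [-0.      0.0009  0.0003] yaw -13.161820563561728
```

Well centred. Continuing down about 22 mm, with the last part slow.

play_rows(
  targets=[
    {"claw": 1,"linear": [0.3,0.03,0],"rotation": [0,0,0]},
    {"claw": 1,"linear": [0.25,0,0],"rotation": [0,0,0]},
    {"claw": 1,"linear": [0.15,0,0],"rotation": [0,0,0]},
    {"claw": 1,"linear": [0,0,0],"rotation": [0,0,0]},
  ],
)

```text
time: 10.62
position: [0.4686, 0.2753, 0.0605]
tool_rot: [0.182, 1.558, -0.178]
ft_force: [0.1, 1.0, -0.7]
grip_width: 0.112
```

play_rows(
  targets=[
    {"claw": 1,"linear": [0.1,0,0],"rotation": [0,0,0]},
    {"claw": 1,"linear": [0.08,0,0],"rotation": [0,0,0]},
    {"claw": 1,"linear": [0,0,0],"rotation": [0,0,0]},
  ],
)

```text
time: 10.87
position: [0.4686, 0.2753, 0.0553]
tool_rot: [0.182, 1.558, -0.179]
ft_force: [-0.6, 0.0, -0.7]
grip_width: 0.11
```

```bash
python3 t.py E
```

```text
10.8667 [0.4686 0.2753 0.0553] [[ 0.005  0.228  0.974]
 [ 0.002  0.974 -0.228]
 [-1.     0.003  0.005]] 0.10980738028989084 [-0.55898894  0.01877525 -0.73707778] [-0.90743123  0.24614681  0.36636518  1.92049472 -0.10304267  0.98773224
 -0.72466396]
band est [0.4167 0.2762 0.055 ] to go (tool) [-0.     -0.0015 -0.0014] yaw -13.17175695484639
```

play_rows(
  targets=[
    {"claw": 1,"linear": [0.08,-0.05,-0.05],"rotation": [0,0.002,0]},
    {"claw": 1,"linear": [0.04,0,0],"rotation": [0,0,0]},
    {"claw": 1,"linear": [0,0,0],"rotation": [0,0,0]},
  ],
)

```text
time: 11.27
position: [0.4686, 0.2754, 0.0553]
tool_rot: [0.185, 1.559, -0.176]
ft_force: [0.4, -0.5, -1.3]
grip_width: 0.107
```

play_rows(
  targets=[
    {"claw": 1,"linear": [0.1,0,0],"rotation": [0,0,0]},
    {"claw": 1,"linear": [0.1,0,0],"rotation": [0,0,0]},
  ],
)

```text
time: 11.43
position: [0.4693, 0.2758, 0.0546]
tool_rot: [0.186, 1.56, -0.175]
ft_force: [-8.1, -5.8, 24.1]
grip_width: 0.112
```

play_rows(
  targets=[
    {"claw": 1,"linear": [-0.03,0,0],"rotation": [0,0,0]},
    {"claw": 1,"linear": [0,0,0],"rotation": [0,0,0]},
  ],
)

```text
time: 11.6
position: [0.4699, 0.2761, 0.0569]
tool_rot: [0.188, 1.559, -0.173]
ft_force: [0.7, 0.4, -1.4]
grip_width: 0.109
```

```bash
python3 t.py F
```

```text
11.6 [0.4699 0.2761 0.0569] [[ 0.006  0.228  0.974]
 [ 0.009  0.974 -0.228]
 [-1.     0.01   0.003]] 0.10938990349035675 [ 0.66843217  0.42221026 -1.38032968] [-0.90345894  0.24427026  0.36639538  1.91902129 -0.10943495  0.98742457
 -0.71761695]
band est [0.418  0.2769 0.0566] to go (tool) [-0.     -0.0026 -0.0025] yaw -13.191093956421232
```

View pics/F.png

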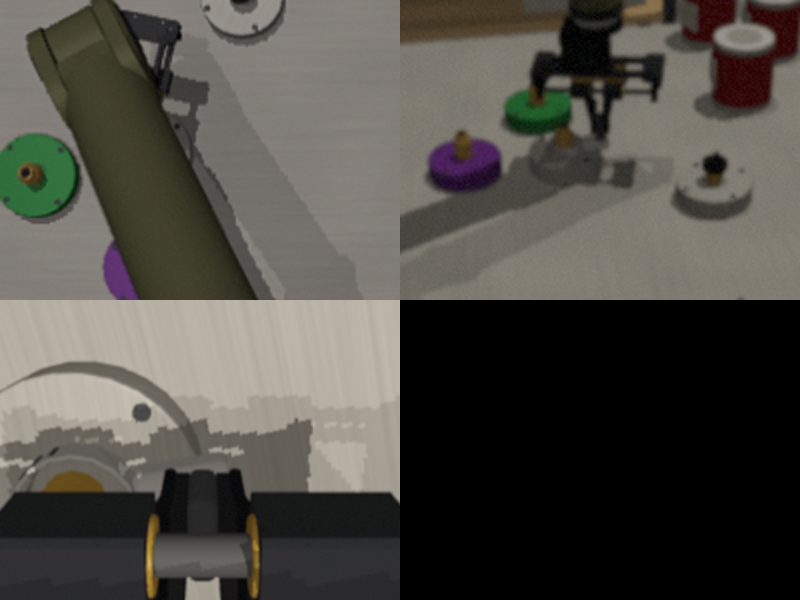

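The band surrounds the stub and sits on the foot. Turning the key clockwise (+x of the tool).

play_rows(
  targets=[
    {"claw": 1,"linear": [0.03,-0.1,-0.1],"rotation": [0.07,0,-0.006]},
    {"claw": 1,"linear": [0,0,0],"rotation": [0.075,0,0]},
    {"claw": 1,"linear": [0,0,0],"rotation": [0.075,0,0]},
    {"claw": 1,"linear": [0,0,0],"rotation": [0.075,0,0]},
  ],
)

```text
time: 12.08
position: [0.4671, 0.2727, 0.0549]
tool_rot: [0.554, 1.495, -0.558]
ft_force: [-0.4, -1.8, 1.7]
grip_width: 0.113
```

```bash
sed -n 1,3p t.py > u.py; python3 u.py; python3 -c "
from h import *; print(get_state()['torque'])"
```

```text
12.0833 [0.4671 0.2727 0.0549] [[ 0.003  0.653  0.758]
 [-0.003  0.758 -0.653]
 [-1.    -0.001  0.004]] 0.11253628371750019 [-0.37333367 -1.84967413  1.70089137] [-0.96387799  0.24951956  0.43103034  1.92475397 -0.11856881  0.9920261
 -1.19092823]
band est [0.4215 0.2975 0.0547] to go (tool) [ 0.0001 -0.0213  0.0098] yaw -40.75315354784048
[-0.3858705  -0.01823332  0.08022248]
```

play_rows(
  targets=[
    {"claw": 1,"linear": [0,0.03,0],"rotation": [0.075,0,0]},
    {"claw": 1,"linear": [0,0,0],"rotation": [0.075,0,0]},
    {"claw": 1,"linear": [0,0,0],"rotation": [0.075,0,0]},
    {"claw": 1,"linear": [0,0,0],"rotation": [0.075,0,0]},
  ],
)

```text
time: 12.42
position: [0.4687, 0.271, 0.0549]
tool_rot: [0.934, 1.353, -0.939]
ft_force: [0.5, -1.6, 4.0]
grip_width: 0.115
```

```bash
python3 u.py; python3 -c "
from h import *; print(get_state()['torque'])"
```

```text
12.4167 [0.4687 0.271  0.0549] [[ 0.003  0.935  0.356]
 [-0.007  0.356 -0.935]
 [-1.     0.001  0.007]] 0.11498233182976297 [ 0.54240668 -1.62399006  4.04226282] [-1.02269497  0.25779229  0.50130572  1.92469579 -0.13792662  0.99451065
 -1.66714136]
band est [0.4404 0.3145 0.0545] to go (tool) [ 0.0002 -0.0377  0.0279] yaw -69.17163546908453
[-0.35544909  0.2978727   0.06220547]
```

play_rows(
  targets=[
    {"claw": 1,"linear": [0,0,-0.1],"rotation": [0.075,0.004,0]},
    {"claw": 1,"linear": [0,0,0],"rotation": [0.075,0,0]},
    {"claw": 1,"linear": [0,0,0],"rotation": [0.075,0,0]},
    {"claw": 1,"linear": [0,0,0],"rotation": [0.06,0,0]},
  ],
)

```text
time: 12.75
position: [0.469, 0.2709, 0.0549]
tool_rot: [1.287, 1.151, -1.289]
ft_force: [-0.3, -1.4, 3.0]
grip_width: 0.114
```

```bash
python3 u.py; python3 -c "
from h import *; print(get_state()['torque']); cv2.imwrite('pics/g.png',get_image('wrist'))"
```

```text
12.75 [0.469  0.2709 0.0549] [[ 0.002  0.994 -0.109]
 [-0.004 -0.109 -0.994]
 [-1.     0.003  0.004]] 0.1135023620416756 [-0.32589846 -1.41204522  3.04879354] [-1.07974948  0.26582647  0.57005878  1.92649499 -0.16438994  0.99591673
 -2.11556067]
band est [0.4635 0.3225 0.0547] to go (tool) [ 0.0001 -0.0431  0.0525] yaw -96.2396180019178
[-0.29407966  0.4054439   0.08167663]
```

play_rows(
  targets=[
    {"claw": 1,"linear": [0,0,-0.03],"rotation": [0.045,0,0]},
    {"claw": 1,"linear": [0,0,0],"rotation": [0.045,0,0]},
  ],
)

```text
time: 12.97
position: [0.4693, 0.2684, 0.0549]
tool_rot: [1.387, 1.07, -1.395]
ft_force: [0.1, -7.9, 6.7]
grip_width: 0.112
```

```bash
python3 u.py; python3 -c "
from h import *; print(get_state()['torque'])
a=get_image('wrist'); sd=get_image('side'); cv2.imwrite('pics/g.png',np.hstack([cv2.resize(a[130:340,140:420],(400,300)),cv2.resize(sd[130:205,200:300],(400,300),interpolation=2)]))"
```

```text
12.9667 [0.4693 0.2684 0.0549] [[ 0.002  0.968 -0.25 ]
 [-0.01  -0.25  -0.968]
 [-1.     0.004  0.009]] 0.11195822939515579 [ 0.13349534 -7.86263669  6.74679857] [-1.09845175  0.26978001  0.59355271  1.92633816 -0.16735784  0.99977448
 -2.25391404]
band est [0.4714 0.3203 0.0544] to go (tool) [ 0.0003 -0.0432  0.0579] yaw -104.4860421354669
[-1.93186644  0.39159305  0.56699663]
```

The torque jumped to 0.57 N m, so the stop is reached. Releasing and rising.

play_rows(
  targets=[
    {"claw": 0.6,"linear": [0,0,0],"rotation": [0,0,0]},
    {"claw": 0.6,"linear": [0,0,0],"rotation": [0,0,0]},
    {"claw": 0.6,"linear": [0,0,0],"rotation": [0,0,0]},
    {"claw": 0.6,"linear": [0,0,0],"rotation": [0,0,0]},
    {"claw": 0.6,"linear": [-0.5,0,0],"rotation": [0,0,0]},
    {"claw": 0.6,"linear": [-0.8,0,0],"rotation": [0,0,0]},
    {"claw": 0.6,"linear": [-0.8,0,0],"rotation": [0,0,0]},
    {"claw": 0.6,"linear": [-0.8,0,0],"rotation": [0,0,0]},
    {"claw": 0.6,"linear": [-0.8,-0.5,0],"rotation": [0,0,0]},
    {"claw": 0.6,"linear": [-0.8,-0.5,0],"rotation": [0,0,0]},
  ],
)

```text
time: 13.9
position: [0.4433, 0.2728, 0.1695]
tool_rot: [1.374, 1.07, -1.398]
ft_force: [0.0, 0.2, 0.5]
grip_width: 0.401
```

play_rows(
  targets=[
    {"claw": 0.6,"linear": [-0.8,0,0],"rotation": [0,0,0]},
    {"claw": 0.6,"linear": [0,0,0],"rotation": [0,0,0]},
  ],
)

```text
time: 14.07
position: [0.4432, 0.276, 0.1963]
tool_rot: [1.379, 1.075, -1.389]
ft_force: [1.4, -0.2, 0.8]
grip_width: 0.401
```

```bash
python3 u.py; python3 -c "
from h import *
c=cam('wrist'); u=proj(c,[.415,.275,.044])[0]; k=proj(c,[.469,.27,.085])[0]; print(u,k)
a=get_image('wrist'); sd=get_image('side'); cv2.imwrite('pics/h.png',np.hstack([a[:,:,:][0:420],np.zeros((420,0,3),'uint8')])); b=cv2.resize(sd[130:205,200:257],(228,300),interpolation=2)
b=cv2.resize(sd[135:205,220:280],(240,280),interpolation=2); o=np.zeros((420,800,3),'uint8'); o[:,:560]=a; o[:280,560:]=b; cv2.imwrite('pics/h.png',o)"
```

```text
14.0667 [0.4432 0.276  0.1963] [[ 0.001  0.971 -0.241]
 [-0.01  -0.241 -0.971]
 [-1.     0.003  0.01 ]] 0.400703174654941 [ 1.3571076  -0.15820143  0.84091297] [-1.18304397  0.06412274  0.59653612  1.81812916 -0.02811835  1.27538683
 -2.39320173]
band est [0.4447 0.3279 0.1958] to go (tool) [ 0.0005 -0.0161  0.0585] yaw -103.94007554478979
[288.24738941 222.86675004] [280.13852548 176.92424893]
```

View pics/h.png

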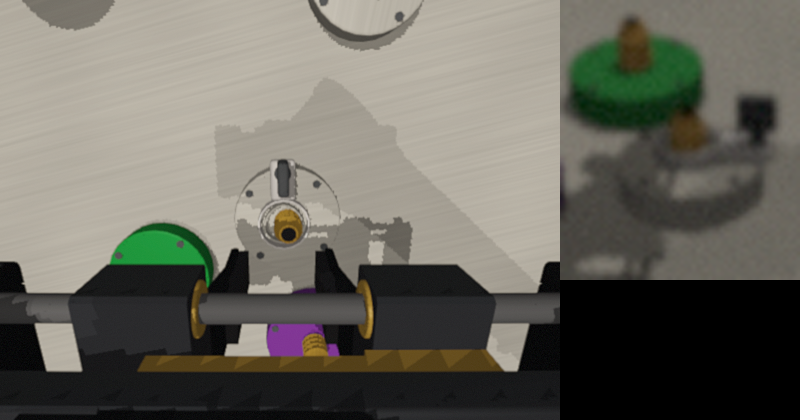

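The wrist view shows the band ringing the stub (band centre about (285,222)) and lying flat. The key blade at (283,178) points straight at the band centre, which means tight, and the gripper is clear. Handing in.

```bash
python3 -c "
from bench import *
print(close_job())"
```

```text
the job is handed in; nothing more can be done
None
```

The large clamp is on the barbed brass outlet with its key tightened. I picked it up by the key, lowered the slack band over the stub onto the foot, and felt contact at about 24 N. I then turned the key clockwise about 91° at the wrist, let go and handed in at about 14 s; no verdict is reported.

- **Key:** the wrist moment jumped from about 0.08 to 0.57 N m at the end of the turn, which I took as the stop. In the last picture the blade points straight at the band centre, as it should when tight. I had no direct reading of the key angle.
- **Band:** the last wrist and side pictures show it around the stub and flat on the foot. I judged that by eye and did not measure it. Just before the turn its estimated centre was about 4 mm from the stub axis.
- **Release:** the gripper was about 14 cm above the foot at the end, with only sensor noise on the force reading.
- **Other objects:** no move went near the small clamp, the tin or the spoon, but I took no final picture to confirm they had not shifted.
- **Disagreement:** the first top-view position of the foot was about 2–3 mm off the wrist camera's. I used the wrist value, (0.415, 0.275).

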